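# Zero a laboratory burr mill and set it three clicks open

### The job

Turn the mill's black adjustment ring clockwise by its orange peg until you feel the burrs press firmly on one another, without forcing them, then back it off exactly three clicks. Last, push the red lock lever fully over to its far side, keeping the setting, and leave everything else on the bench where it is.

Things in the scene. Friction and masses are not known exactly. Their poses are not given: they have to be found in the camera images.
- mill: the mill, fixed: blue tower with white panels, 150 (its x) by 190 mm (its y), flat top 170 mm above the bench, on a grey base plate 300 x 210 x 14 mm that reaches out to its -x side under a steel spout. Origin on the bench under the tower's middle, z up. A fixed steel hopper, 62 mm across, stands on top on the ring's axis, up to 225 mm above the bench.
- ring_axis (a point): point on the ring's vertical turning axis at the tower's top (170 mm above the bench), at x 0, y -30 mm in the mill's frame. The black ring around it is 100 mm across and reaches from 171 to 189 mm above the bench.
- ring_peg (a point): point on the axis of the orange upright peg, 20 mm below its top. The peg is 14 mm across, its top 230 mm above the bench, 70 mm from ring_axis, on a 14 mm wide radial arm of the ring (arm's top 185 mm above the bench). Passing a click takes 2 to 3 N at the peg; once the burrs touch it turns springy, about 3.5 N per mm at the peg. 8 to 12 N is firm; over about 20 N damages the burrs.
- ring (a joint): angle of the ring (rad): grows anticlockwise seen from above (opens the burrs), falls clockwise (closes them). At 0 the peg lies 130 degrees clockwise of the mill's +x axis. One click is 0.2 rad (14 mm at the peg); let go, the ring settles in the nearest notch. The burrs touch at one of the notches, anywhere from -0.4 to 0.4 rad by wear: it can only be felt. Three clicks back is 0.6 rad.
- burr_upper (a point): middle of the upper burr's grinding face, hidden in the tower on the ring's axis. It rises 0.1 mm per click as the ring opens, far less than the measuring error. It must end 0.3 mm (three clicks) above burr_lower.
- burr_lower (a point): middle of the lower burr's grinding face, hidden in the tower below burr_upper; its height depends on wear, does not change
- lock (a joint): angle of the red lock lever (rad): near 0 it leans 0.5 rad to the mill's -x side; 1.0 is fully over to the +x side. It stays where it is left; about 1 to 2 N at its ball moves it.
- lock_tip (a point): centre of the red ball (26 mm across) at the lever's tip, 60 mm from the pivot; the pivot is 192 mm above the bench at x 0, y 66 mm in the mill's frame, on a grey block 70 x 50 mm, top 195 mm above the bench. The ball is 245 mm above the bench at either end, 252 mm at mid swing.
- cup: small open steel catch cup, 64 mm across, 60 mm tall, standing under the mill's spout on its base plate; bystander, leave alone. Origin at the centre of its underside.
- brush: small cleaning brush lying on the table beside the mill; bystander, leave alone. Origin at the centre of its underside.
- bottle: amber bottle with blue cap, 66 mm across, 170 mm tall; bystander, leave alone. Origin at the centre of its underside.
- jar: clear sample jar with white lid, 60 mm across, 75 mm tall; bystander, leave alone. Origin at the centre of its underside.
- jar2: another clear sample jar with white lid, 60 mm across, 75 mm tall; bystander, leave alone. Origin at the centre of its underside.
- sieve: steel sieve ring lying flat, 100 mm across, 35 mm tall; bystander, leave alone. Origin at the centre of its underside.
- dish: clear round culture dish, 90 mm across, 12 mm tall; bystander, leave alone. Origin at the centre of its underside.

How it is judged:
By the outcome, as a careful person would: the job done as asked, in the order asked, and still so for the second after the job is handed in, with the robot touching nothing.
It also fails if it takes over 72 s, if anything falls off the work surface, if the arm or the gripper's body presses on something with over 40 N, if the wrist force passes 120 N, or if a joint passes its speed limit or range.

### The arm

A 6-joint arm with a two-finger parallel gripper is mounted at the origin on the work surface. World frame = base frame: x ahead of the robot, y to its left, z up, the work surface at z = 0. Lengths are in m, angles in rad, forces in N, time in s.
With the tool pointing down it reaches from about 0.3 to 0.85 m from the base axis. Payload 5.4 kg.
Tool frame: the origin (TCP) lies at the very end of the fingers, on their centre line; the grasp point (between the pads) lies 19 mm behind it (manip.grasp_offset is the distance from the TCP to the grasp point, in m); z points along the fingers, y is the direction in which the jaws open and shut (so a half turn about z gives the same grasp; the last joint's range is limited). The gripper opens to 85 mm and grips with 20 to 120 N. Pads are 22 mm wide; open, the fingers measure 114 mm over their backs; the gripper's body (76 mm by 85 mm) begins 54 mm behind the grasp point. The pads swing forward as they close: fully open they stand 13 mm farther back than shut.
Start: joints at [-1.345, 0.158, 1.597, -0, 1.386, -0.21], TCP at [0.243, -0.521, 0.231] pointing down, gripper open.
Joint ranges: [-2.91, 2.91], [-0.94, 2.29], [0.18, 2.7], [-1.29, 4.43], [0.17, 2.64], [-3, 3]. Speed limits (rad/s): [2.57, 2.57, 3.14, 3.14, 3.14, 3.14].

### API

Orientations are given as a unit quaternion [x, y, z, w].
In Python, from plant import manip gives the robot as it stands. The module is installed in compiled form; this text tells all that it offers.
- The arm moves only by the tool send_rows, never from a script. Its argument "plan" is a list of rows, each a list of 5 numbers: the shift along the tool's x, y, z scaled (see below), then the turn about the tool's z scaled (see below), then the gripper command: -1 is shut, 1 is fully open, values between are in proportion. A call has 1 to 12 rows; each row shifts and turns the commanded pose from where the row before left it, along the tool's axes as they then stand; what a row does not reach is not made up. The controller multiplies each number of a shift by 500 mm and each number of a turn by 180 degrees. A row lasts 1/12 s, in which the tool goes at most 41.7 mm and 7.16 degrees, less where a joint would pass 70% of its speed; a pose out of reach is approached as far as the arm can. A call with a number of a shift or a turn outside -1 to 1 is refused whole. A call with a gripper value outside its range is refused whole. The fingers move at their own pace and stop on an object; "newtons" is the grip in N (left out, the last holds). Time passes only in rows, so rows that do not move let the fingers close. It gives the time, the measured TCP pose, the force and the opening at its end, in the units of the state.
- manip.read_state(): the state, without advancing time (a new reading comes with each control period).
- manip.grab_frame(name): name is "side" or "top" or "wrist"; returns a dict with "color" (384x512x3 uint8, blue, green, red), "range_z" (384x512 float32, m along the optical axis (not along the pixel's ray), 0 where there is no reading), "vertical_fov" (degrees; the focal length in pixels is half the picture's height over the tangent of half this angle, whatever the lens; pixels are square), "cx", "cy" (the principal point, pixels), "T" (4x4, takes a point from camera to world coordinates). Camera axes: x right, y down, z forward; pixel columns grow to the right and rows downward; lengths in m; the calibration is good to about 2 mm. A picture is of the moment at which its call begins.
- manip.finish_job(): hands the job in, once; it reports no verdict.
The state is a dict: "time_s": time; "joint_pos": joint angles; "qvel": joint speeds; "effort": joint torques, N m; "position": TCP position; "eef_rot": TCP orientation; "ft_force": force on the tool from outside, world axes, zero at the start; "moment": the same for the moment, N m; "finger_gap": finger opening in m.
Only numpy, scipy, OpenCV 4.12 (cv2) and the standard library are available. Lean on these libraries where they do the work, as an engineer would, in place of code of your own. Each camera call takes 0.05 s, during which the arm holds its last target. There are 200 camera calls.

## Working session

There is one attempt and no reset: what is moved stays moved. The work goes in short steps, Python scripts to look and compute and a tool call to move; the robot and the scene stay as the last step left them, time stands still between calls to the robot, and variables do not carry over. Pictures are saved under pics/ and viewed, about 8 in all and at most 12, crops included, and the job is handed in when it is done.

Besides the shell and the picture viewer there is one more tool, called after ">>>" as name(argument=value, ...), one argument or row to a line, values as JSON. send_rows: Moves the arm, as the interface text tells. Shifts and turns lie within -1 to 1; 1 stands for 500 mm of shift or 180 degrees of turn. Its arguments: {"type":"object","properties":{"plan":{"type":"array"},"newtons":{"type":"number"}},"required":["plan"]}

```bash
mkdir -p pics
cat > h.py <<'E'
import numpy as np, cv2
from plant import manip
def grab(n):
    f=manip.grab_frame(n); np.savez('pics/%s.npz'%n,**f); return f
def load(n): return np.load('pics/%s.npz'%n)
def ray(f,u,v):
    F=192/np.tan(np.radians(float(f['vertical_fov']))/2)
    d=np.array([(u-f['cx'])/F,(v-f['cy'])/F,1.]); T=f['T']; return T[:3,3],T[:3,:3]@d
def pt(f,u,v):
    o,d=ray(f,u,v); return o+d*f['range_z'][int(v),int(u)]
def atz(f,u,v,z):
    o,d=ray(f,u,v); return o+d*(z-o[2])/d[2]
E
python3 - <<'E'
from h import *
a=grab('top')['color'];b=grab('side')['color']
cv2.imwrite('pics/a.png',cv2.resize(a,(800,600)));cv2.imwrite('pics/b.png',cv2.resize(b,(800,600)))
s=manip.read_state();print(s)
E
```

```text
{'time_s': 0.1, 'joint_pos': array([-1.34508687e+00,  1.58993508e-01,  1.59814787e+00,  5.82595325e-06,
        1.38621141e+00, -2.10079902e-01]), 'qvel': array([-0.00026492, -0.0015491 , -0.00288856,  0.00047712,  0.00139952,
        0.00064728]), 'effort': array([-3.15885172e-04, -3.96988964e+01, -3.32338929e+01, -1.65809420e-04,
        4.19393153e-03, -7.53253033e-06]), 'position': array([ 0.24258696, -0.52070256,  0.23039035]), 'eef_rot': array([ 9.76354467e-01,  2.16173957e-01, -4.01453332e-06, -8.80063516e-04]), 'ft_force': array([-0.18656229, -0.41622611, -0.58041317]), 'moment': array([ 0.02624164, -0.01937288, -0.02063765]), 'finger_gap': 0.08538606684782452}
```

View pics/a.png

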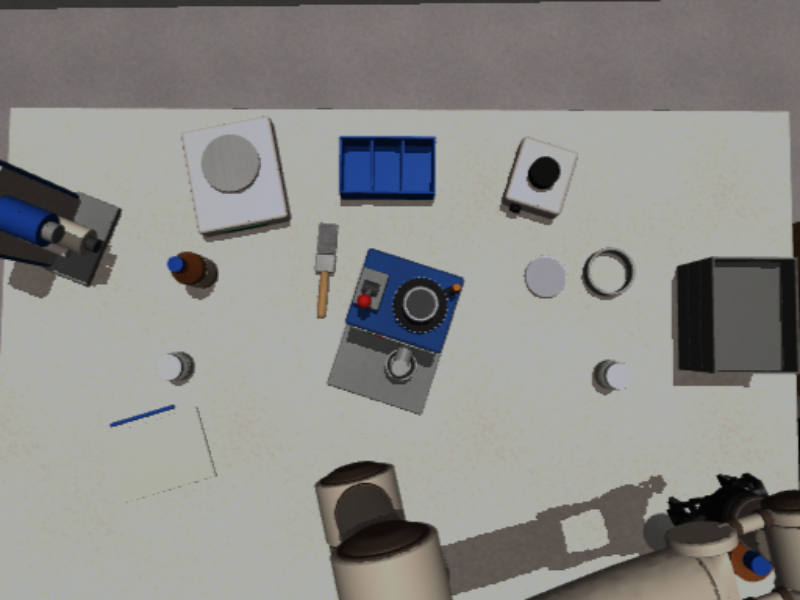

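View pics/b.png

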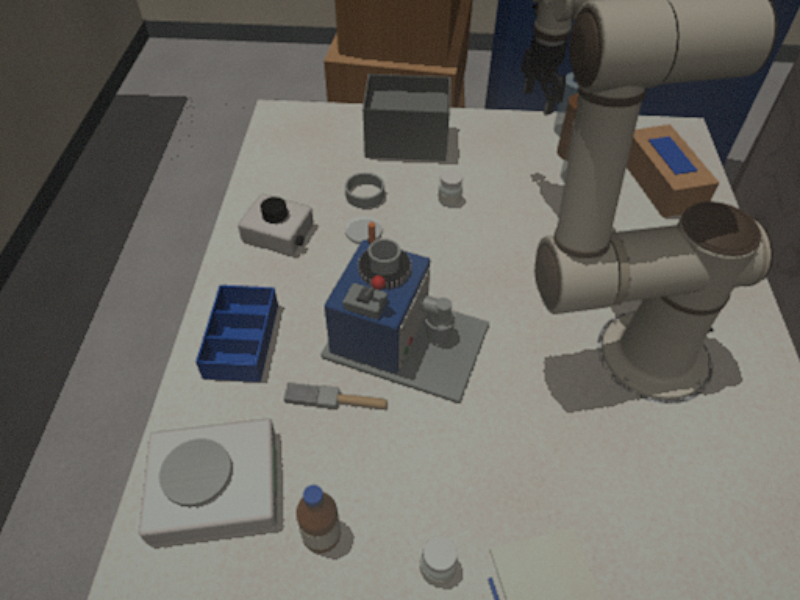

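The top view shows the mill in the middle with its spout side toward the robot. The ring and hopper are near (420,303), the orange peg near (455,288) and the red ball near (364,300). The bystanders are well clear, except the cup under the spout and the brush at (325,270). I'll enlarge the mill and measure.

Run:
```python
from h import *
f=load('top');c=f['color']
cv2.imwrite('pics/c.png',cv2.resize(c[155:270,205:305],None,fx=5,fy=5,interpolation=cv2.INTER_CUBIC))
hsv=cv2.cvtColor(c,cv2.COLOR_BGR2HSV)[155:270,205:305]
def blob(lo,hi,n):
    m=cv2.inRange(hsv,lo,hi);k,l,s,ce=cv2.connectedComponentsWithStats(m)
    i=1+np.argmax(s[1:,4]);u,v=ce[i]+[205,155];print(n,s[i],u,v,pt(f,round(u),round(v)));return u,v
u,v=blob((8,150,120),(20,255,255),'peg');print(atz(f,u,v,.225))
u,v=blob((0,180,100),(5,255,255),'ball');print(atz(f,u,v,.25))
for u,v in [(421/1.5625,303/1.5625)]:print('hop',atz(f,u,v,.225))
print(f['T'])
```

```text
peg [85 27  5  4 16] 292.0 183.5 [ 0.590019   -0.10881528  0.23139399]
[ 0.59192894 -0.10935738  0.225     ]
ball [24 33  8  8 51] 232.52941176470588 191.5686274509804 [0.56520326 0.05288453 0.25534348]
[0.56668712 0.05450655 0.25      ]
hop [ 0.56240346 -0.04672754  0.225     ]
[[ 0.00787838 -0.99854544  0.05333798  0.50067456]
 [-0.99993758 -0.00744432  0.00833159 -0.0138386 ]
 [-0.00792241 -0.05340029 -0.99854176  1.34338707]
 [ 0.          0.          0.          1.        ]]
```

View pics/c.png

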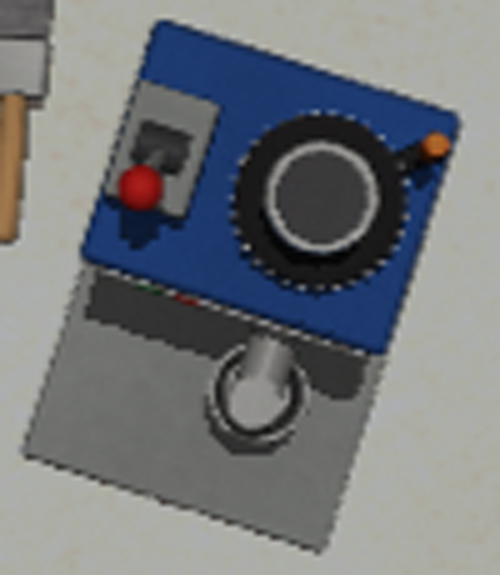

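The crop shows the tower-top corners at (160,20), (460,115), (383,355) and (82,258). The hopper rim is centred at (323,196), the peg top is at (435,147) and the ball is at (140,187), leaning toward the spout side.

```bash
cat >> h.py <<'E'
def wr(a): return (a+np.pi)%(2*np.pi)-np.pi
def goto(p,yaw,s=None):
    "print total tool-frame shift (scaled, in present tool axes) and turn (scaled)"
    from scipy.spatial.transform import Rotation as R
    s=s or manip.read_state(); M=R.from_quat(s['eef_rot']).as_matrix()
    d=M.T@(np.array(p)-s['position']); y=np.arctan2(M[1,0],M[0,0])
    print('shift',np.round(d/.5,4),'mm',np.round(d*1e3,1),'turn',np.round(-wr(yaw-y)/np.pi,4),'yaw',np.degrees(y))
E
python3 - <<'E'
from h import *
f=load('top')
P=lambda u,v,z: atz(f,205+u/5-.4,155+v/5-.4,z)[:2]
C=np.array([P(160,20,.17),P(460,115,.17),P(383,355,.17),P(82,258,.17)])
o=C.mean(0);ey=(C[0]-C[1]+C[3]-C[2]);yaw=np.arctan2(-ey[0],ey[1])
print(o,np.degrees(yaw),[np.linalg.norm(C[i]-C[i-1]) for i in range(4)])
Rm=np.array([[np.cos(yaw),-np.sin(yaw)],[np.sin(yaw),np.cos(yaw)]])
ax=o+Rm@[0,-.03];h=P(323,196,.225);rg=P(320,202,.187);print('axis',ax,'hop',h,'ring',rg)
peg=P(436,146,.23);d=peg-ax;a=np.arctan2(d[1],d[0]);print('peg',peg,np.linalg.norm(d),np.degrees(a),'ring',wr(a-yaw+np.radians(130)))
b=P(140,187,.245);print('ball',b,'expect',o+Rm@[-.060*np.sin(.5),.066])
goto([*peg,.30],a+np.pi)
E
```

```text
[ 0.57108707 -0.0173002 ] -17.323131929479878 [np.float64(0.14678060708991061), np.float64(0.18434794998210566), np.float64(0.14716858711304673), np.float64(0.1841484665394801)]
axis [ 0.56215426 -0.04593942] hop [ 0.56273282 -0.0460581 ] ring [ 0.56137209 -0.04544809]
peg [ 0.59068295 -0.10837875] 0.06864806685836496 -65.44422268304244 ring 1.4290565542919627
ball [0.5658086  0.05461324] expect [0.56327851 0.05427132]
shift [ 0.9793 -0.4539 -0.1381] mm [ 489.6 -227.   -69. ] turn -0.4977 yaw 24.968811240792412
```

The measurements agree: the hopper and ring centres match the axis to 1 mm, the peg radius comes out at 69 mm, and the ball is where expected. The ring is at about 1.4 rad. I'll approach above the peg.

>>> send_rows(
  plan=[
    [0,0,-0.07,0,1],
    [0,0,-0.07,0,0],
    [0.07,-0.0325,0,0,0],
    [0.07,-0.0325,0,0,0],
    [0.07,-0.0325,0,0,0],
    [0.07,-0.0325,0,0,0],
    [0.07,-0.0325,0,0,0],
    [0.07,-0.0325,0,0,0],
    [0.07,-0.0325,0,0,0],
    [0.07,-0.0325,0,0,0],
    [0.07,-0.0325,0,0,0],
    [0.07,-0.0325,0,0,0],
  ],
)

```text
time_s: 1.1
position: [0.4921, -0.2243, 0.3009]
eef_rot: [0.976, 0.216, -0.0, -0.0]
ft_force: [0.8, -0.7, -1.1]
finger_gap: 0.0426
```

>>> send_rows(
  plan=[
    [0.07,-0.0325,0,0,0],
    [0.07,-0.0325,0,0,0],
    [0.07,-0.0325,0,0,0],
    [0.07,-0.0325,0,0,0],
    [0,0,0,-0.038,0],
    [0,0,0,-0.038,0],
    [0,0,0,-0.038,0],
    [0,0,0,-0.038,0],
    [0,0,0,-0.038,0],
    [0,0,0,-0.038,0],
    [0,0,0,-0.038,0],
    [0,0,0,-0.038,0],
  ],
)

```text
time_s: 2.1
position: [0.5906, -0.108, 0.3006]
eef_rot: [0.766, 0.643, -0.0, -0.001]
ft_force: [-0.0, -0.4, 0.5]
finger_gap: 0.0424
```

>>> send_rows(
  plan=[
    [0,0,0,-0.038,0],
    [0,0,0,-0.038,0],
    [0,0,0,-0.038,0],
    [0,0,0,-0.038,0],
    [0,0,0,-0.038,0],
    [0,0,0,0,0],
  ],
)

```text
time_s: 2.6
position: [0.5906, -0.1081, 0.3007]
eef_rot: [0.544, 0.839, -0.0, -0.001]
ft_force: [-0.2, -0.3, 0.0]
finger_gap: 0.043
```

Run:
```python
from h import *
f=grab('wrist');cv2.imwrite('pics/d.png',f['color'])
s=manip.read_state();print(s['position'],s['joint_pos'],s['finger_gap'],s['ft_force'],s['time_s'])
c=f['color'];hsv=cv2.cvtColor(c,cv2.COLOR_BGR2HSV);m=cv2.inRange(hsv,(8,150,80),(20,255,255))
n,l,st,ce=cv2.connectedComponentsWithStats(m)
for i in range(1,n):
    if st[i,4]>60: print(st[i],ce[i],atz(f,*ce[i],.23))
goto([.591,-.1088,.24],np.radians(114.5))
```

```text
[ 0.59064728 -0.10808926  0.30073527] [-3.82027291e-01  1.88344726e-01  1.42694962e+00 -8.11742723e-06
  1.52731918e+00 -7.96583933e-01] 0.04287863763600391 [-0.31644989 -0.44175501  0.15481027] 2.65
[248 196  19  18 272] [257.12132353 204.33455882] [ 0.59338489 -0.10840369  0.23      ]
shift [-0.0017  0.0002  0.1215] mm [-0.8  0.1 60.7] turn -0.0042 yaw 113.7523515120017
```

View pics/d.png

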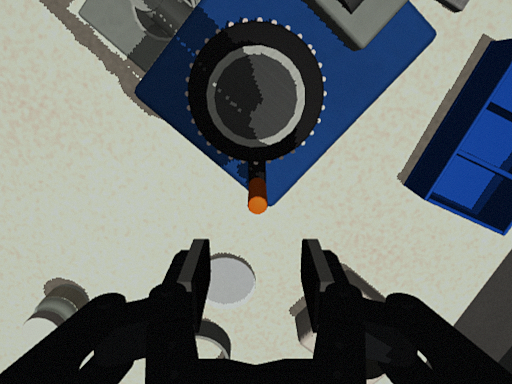

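The wrist view shows the peg top at (257,204), centred between the fingers, and the descent is clear. I'll go down and grip.

>>> send_rows(
  plan=[
    [-0.002,0,0.035,-0.004,0],
    [0,0,0.035,0,0],
    [0,0,0.035,0,0],
    [0,0,0.035,0,0],
    [0,0,0.035,0,0],
    [0,0,0.035,0,0],
    [0,0,0,0,0],
  ],
  newtons=40,
)

```text
time_s: 3.23
position: [0.5887, -0.1081, 0.1917]
eef_rot: [0.542, 0.841, -0.001, -0.004]
ft_force: [-0.9, 0.4, -0.4]
finger_gap: 0.0424
```

>>> send_rows(
  plan=[
    [0,0,0,0,-1],
    [0,0,0,0,-1],
    [0,0,0,0,-1],
    [0,0,0,0,-1],
    [0,0,0,0,-1],
    [0,0,0,0,-1],
    [0,0,0,0,-1],
  ],
)

```text
time_s: 3.82
position: [0.5922, -0.1094, 0.1979]
eef_rot: [0.54, 0.842, 0.0, 0.001]
ft_force: [1.5, 0.6, 5.9]
finger_gap: 0.0128
```

>>> send_rows(
  plan=[
    [0.0002,-0.007,0,0.0159,-1],
    [0.0002,-0.007,0,0.0159,-1],
    [0.0002,-0.007,0,0.0159,-1],
    [0.0002,-0.007,0,0.0159,-1],
    [0.0002,-0.007,0,0.0159,-1],
    [0.0002,-0.007,0,0.0159,-1],
    [0.0002,-0.007,0,0.0159,-1],
    [0.0002,-0.007,0,0.0159,-1],
    [0.0002,-0.007,0,0.0159,-1],
    [0.0002,-0.007,0,0.0159,-1],
    [0.0002,-0.007,0,0.0159,-1],
    [0.0002,-0.007,0,0.0159,-1],
  ],
)

```text
time_s: 4.82
position: [0.5513, -0.1148, 0.1978]
eef_rot: [0.765, 0.644, 0.001, 0.002]
ft_force: [4.7, 0.0, 5.1]
finger_gap: 0.0132
```

```bash
cat >> h.py <<'E'
AX=np.array([.5623,-.046]);YM=np.radians(-17.3)
def ringst():
    s=manip.read_state();d=s['position'][:2]-AX;a=np.arctan2(d[1],d[0]);r=d/np.linalg.norm(d);t=np.array([-r[1],r[0]])
    q=s['eef_rot'];yx=2*np.arctan2(q[1],q[0])
    F=s['ft_force'];print('t',round(s['time_s'],2),'rad mm',np.round(np.linalg.norm(d)*1e3,2),'ring',round(wr(a-YM+np.radians(130)),4),'yaw-err',round(wr(yx-a-np.pi),3),'Ft(+resists)',np.round(F[:2]@t,2),'Fr',np.round(F[:2]@r,2),'Fz',round(F[2],2),'z',s['position'][2],'gap',s['finger_gap'],'q6',s['joint_pos'][5])
E
python3 -c "
from h import *;ringst()"
```

```text
t 4.82 rad mm 69.63 ring 0.8416 yaw-err -0.014 Ft(+resists) 4.62 Fr -0.79 Fz 5.12 z 0.19782705072316362 gap 0.013247028204559929 q6 -0.24746765510989022
```

>>> send_rows(
  plan=[
    [0.0002,-0.007,0,0.0159,-1],
    [0.0002,-0.007,0,0.0159,-1],
    [0.0002,-0.007,0,0.0159,-1],
    [0.0002,-0.007,0,0.0159,-1],
    [0.0002,-0.007,0,0.0159,-1],
    [0.0002,-0.007,0,0.0159,-1],
    [0.0002,-0.007,0,0.0159,-1],
    [0,0,0,0,-1],
    [0,0,0,0,-1],
  ],
)

```text
time_s: 5.57
position: [0.5282, -0.1063, 0.1978]
eef_rot: [0.865, 0.502, 0.001, 0.001]
ft_force: [1.2, -0.3, 5.9]
finger_gap: 0.0125
```

```bash
python3 -c "
from h import *;ringst()"
```

```text
t 5.57 rad mm 69.33 ring 0.4854 yaw-err -0.005 Ft(+resists) 1.23 Fr -0.29 Fz 5.92 z 0.19783337050361985 gap 0.012492117665373169 q6 0.09686306430689821
```

>>> send_rows(
  plan=[
    [0,-0.0028,0,0.0064,-1],
    [0,-0.0028,0,0.0064,-1],
    [0,-0.0028,0,0.0064,-1],
    [0,-0.0028,0,0.0064,-1],
    [0,-0.0028,0,0.0064,-1],
    [0,-0.0028,0,0.0064,-1],
    [0,0,0,0,-1],
    [0,0,0,0,-1],
  ],
)

```text
time_s: 6.23
position: [0.521, -0.1016, 0.1978]
eef_rot: [0.894, 0.448, 0.001, 0.001]
ft_force: [1.6, 0.4, 7.3]
finger_gap: 0.0122
```

```bash
python3 -c "
from h import *;ringst()"
```

```text
t 6.23 rad mm 69.25 ring 0.3605 yaw-err -0.001 Ft(+resists) 1.06 Fr -1.27 Fz 7.34 z 0.19782369151741017 gap 0.012226284725742054 q6 0.22017669865428416
```

>>> send_rows(
  plan=[
    [0,-0.0028,0,0.0064,-1],
    [0,-0.0028,0,0.0064,-1],
    [0,-0.0028,0,0.0064,-1],
    [0,-0.0028,0,0.0064,-1],
    [0,-0.0028,0,0.0064,-1],
    [0,-0.0028,0,0.0064,-1],
    [0,0,0,0,-1],
    [0,0,0,0,-1],
  ],
)

```text
time_s: 6.9
position: [0.515, -0.0964, 0.1978]
eef_rot: [0.919, 0.394, 0.001, 0.001]
ft_force: [2.7, 0.5, 6.6]
finger_gap: 0.0126
```

```bash
python3 -c "
from h import *;ringst()"
```

```text
t 6.9 rad mm 69.16 ring 0.2461 yaw-err -0.007 Ft(+resists) 1.6 Fr -2.22 Fz 6.57 z 0.19783627957522643 gap 0.012552800551793364 q6 0.3450399063631179
```

>>> send_rows(
  plan=[
    [0,-0.0028,0,0.0064,-1],
    [0,-0.0028,0,0.0064,-1],
    [0,-0.0028,0,0.0064,-1],
    [0,-0.0028,0,0.0064,-1],
    [0,0,0,0,-1],
    [0,0,0,0,-1],
  ],
)

```text
time_s: 7.4
position: [0.5109, -0.0922, 0.1979]
eef_rot: [0.934, 0.356, 0.001, 0.001]
ft_force: [1.2, 1.7, 7.0]
finger_gap: 0.0128
```

```bash
python3 -c "
from h import *;ringst()"
```

```text
t 7.4 rad mm 69.11 ring 0.1606 yaw-err -0.003 Ft(+resists) -0.45 Fr -2.03 Fz 6.97 z 0.19787205919504997 gap 0.012760160658475473 q6 0.42966027787480354
```

>>> send_rows(
  plan=[
    [0.001,-0.0028,0,0.0064,-1],
    [0,-0.0028,0,0.0064,-1],
    [0,-0.0028,0,0.0064,-1],
    [0,-0.0028,0,0.0064,-1],
    [0,-0.0028,0,0.0064,-1],
    [0,0,0,0,-1],
    [0,0,0,0,-1],
  ],
)

```text
time_s: 7.98
position: [0.5067, -0.0869, 0.1978]
eef_rot: [0.951, 0.309, 0.001, 0.001]
ft_force: [2.0, -1.0, 6.7]
finger_gap: 0.0126
```

```bash
python3 -c "
from h import *;ringst()"
```

```text
t 7.98 rad mm 69.01 ring 0.0642 yaw-err -0.007 Ft(+resists) 1.98 Fr -1.02 Fz 6.71 z 0.19782731224184966 gap 0.01256609120927693 q6 0.5373723119433793
```

>>> send_rows(
  plan=[
    [0,-0.0028,0,0.0064,-1],
    [0,-0.0028,0,0.0064,-1],
    [0,-0.0028,0,0.0064,-1],
    [0,-0.0028,0,0.0064,-1],
    [0,-0.0028,0,0.0064,-1],
    [0,0,0,0,-1],
    [0,0,0,0,-1],
  ],
)

```text
time_s: 8.57
position: [0.5027, -0.0807, 0.1978]
eef_rot: [0.965, 0.261, 0.001, 0.001]
ft_force: [1.3, -0.6, 8.7]
finger_gap: 0.0127
```

```bash
python3 -c "
from h import *;ringst()"
```

```text
t 8.57 rad mm 68.96 ring -0.0433 yaw-err 0.0 Ft(+resists) 1.13 Fr -0.85 Fz 8.72 z 0.19781877182738272 gap 0.01266958699861388 q6 0.6457349270634272
```

>>> send_rows(
  plan=[
    [0,-0.0028,0,0.0064,-1],
    [0,-0.0028,0,0.0064,-1],
    [0,-0.0028,0,0.0064,-1],
    [0,-0.0028,0,0.0064,-1],
    [0,-0.0028,0,0.0064,-1],
    [0,0,0,0,-1],
    [0,0,0,0,-1],
  ],
)

```text
time_s: 9.15
position: [0.4999, -0.0752, 0.1978]
eef_rot: [0.977, 0.212, 0.002, 0.001]
ft_force: [4.1, -1.7, 7.2]
finger_gap: 0.0128
```

```bash
python3 -c "
from h import *;ringst()"
```

```text
t 9.15 rad mm 68.87 ring -0.1331 yaw-err -0.01 Ft(+resists) 3.32 Fr -2.97 Fz 7.19 z 0.1978382393092934 gap 0.01276307603607429 q6 0.7550984260019289
```

>>> send_rows(
  plan=[
    [0,-0.0028,0,0.0064,-1],
    [0,-0.0028,0,0.0064,-1],
    [0,-0.0028,0,0.0064,-1],
    [0,-0.0028,0,0.0064,-1],
    [0,0,0,0,-1],
    [0,0,0,0,-1],
  ],
)

```text
time_s: 9.65
position: [0.4986, -0.0721, 0.198]
eef_rot: [0.985, 0.173, 0.002, 0.004]
ft_force: [6.9, -9.0, 2.7]
finger_gap: 0.0128
```

```bash
python3 -c "
from h import *;ringst()"
```

```text
t 9.65 rad mm 68.87 ring -0.1814 yaw-err -0.042 Ft(+resists) 10.94 Fr -2.95 Fz 2.72 z 0.1979546403491697 gap 0.012757941257772918 q6 0.8429869411073186
```

>>> send_rows(
  plan=[
    [0,0,0,0,-1],
    [0,0,0,0,-1],
    [0,0,0,0,-1],
  ],
)

```text
time_s: 9.9
position: [0.4986, -0.0721, 0.198]
eef_rot: [0.985, 0.173, 0.003, 0.004]
ft_force: [6.7, -9.1, 2.4]
finger_gap: 0.0131
```

Run:
```python
from h import *
from scipy.optimize import least_squares as L
ringst()
p=np.array([(.5922,-.1094),(.5513,-.1148),(.5282,-.1063),(.521,-.1016),(.515,-.0964),(.5109,-.0922),(.5067,-.0869),(.5027,-.0807),(.4999,-.0752),(.4986,-.0721)])
r=L(lambda c:np.hypot(*(p-c).T)-.07,[.562,-.046]);print(r.x,r.fun*1e3)
d=p-r.x;print(np.round(wr(np.arctan2(d[:,1],d[:,0])-YM+np.radians(130)),3))
```

```text
t 9.9 rad mm 68.84 ring -0.1812 yaw-err -0.042 Ft(+resists) 10.94 Fr -2.72 Fz 2.38 z 0.19798570179728342 gap 0.013056828538459157 q6 0.8429068323708875
[ 0.56334371 -0.04576187] [-0.1251295   0.0807741  -0.00038536  0.07772131  0.00953476  0.04886194
  0.00611408 -0.01190935 -0.05925266 -0.10403906]
[ 1.426  0.827  0.474  0.351  0.238  0.154  0.057 -0.048 -0.136 -0.184]
```

The burrs press at about 11 N, steady, eight clicks from the start notch. I'll back off three clicks to a tool reading of about 0.42, which is five clicks from the start.

>>> send_rows(
  plan=[
    [0.0002,0.007,0,-0.0159,-1],
    [0.0002,0.007,0,-0.0159,-1],
    [0.0002,0.007,0,-0.0159,-1],
    [0.0002,0.007,0,-0.0159,-1],
    [0.0002,0.007,0,-0.0159,-1],
    [0.0002,0.007,0,-0.0159,-1],
    [0.0002,0.007,0,-0.0159,-1],
    [0.0002,0.007,0,-0.0159,-1],
    [0.0002,0.007,0,-0.0159,-1],
    [0.0002,0.007,0,-0.0159,-1],
    [0.0002,0.007,0,-0.0159,-1],
    [0.0002,0.007,0,-0.0159,-1],
  ],
)

```text
time_s: 10.9
position: [0.5219, -0.1023, 0.1978]
eef_rot: [0.89, 0.457, 0.0, 0.0]
ft_force: [-1.7, 1.2, 9.4]
finger_gap: 0.0127
```

>>> send_rows(
  plan=[
    [0.0002,0.007,0,-0.0159,-1],
    [0,0,0,0,-1],
    [0,0,0,0,-1],
    [0,0,0,0,-1],
  ],
)

```text
time_s: 11.23
position: [0.5255, -0.1047, 0.1978]
eef_rot: [0.878, 0.478, 0.001, 0.001]
ft_force: [2.4, 0.0, 6.3]
finger_gap: 0.0126
```

```bash
python3 -c "
from h import *;ringst()"
```

```text
t 11.23 rad mm 69.29 ring 0.4409 yaw-err -0.015 Ft(+resists) 1.99 Fr -1.29 Fz 6.31 z 0.19783258726902653 gap 0.012625286714459089 q6 0.15208814258323203
```

>>> send_rows(
  plan=[
    [0,0,0,0,0],
    [0,0,0,0,0],
    [0,0,0,0,0],
    [0,0,0,0,0],
    [0,0,0,0,0],
    [0,0,-0.035,0,0],
    [0,0,-0.035,0,0],
    [0,0,-0.035,0,0],
    [0,0,-0.035,0,0],
    [0,0,-0.035,0,0],
    [0,0,-0.035,0,0],
    [0,0,0,0,0],
  ],
)

```text
time_s: 12.23
position: [0.5259, -0.1048, 0.3052]
eef_rot: [0.878, 0.478, 0.002, 0.003]
ft_force: [0.1, -0.8, 0.8]
finger_gap: 0.0429
```

Run:
```python
from h import *
ringst()
f=grab('wrist');c=f['color'];cv2.imwrite('pics/e.png',c)
hsv=cv2.cvtColor(c,cv2.COLOR_BGR2HSV);m=cv2.inRange(hsv,(8,150,80),(20,255,255))
n,l,st,ce=cv2.connectedComponentsWithStats(m)
for i in range(1,n):
    if st[i,4]>60:
        p=atz(f,*ce[i],.23);d=p[:2]-[.5628,-.0459];print(st[i],ce[i],p,np.hypot(*d),wr(np.arctan2(d[1],d[0])-YM+np.radians(130)))
```

```text
t 12.23 rad mm 69.13 ring 0.4451 yaw-err -0.019 Ft(+resists) 0.47 Fr 0.66 Fz 0.76 z 0.30520641299823525 gap 0.04291861496225808 q6 0.15172219679156415
[246 191  18  18 242] [254.73553719 199.69834711] [ 0.52677673 -0.10415515  0.23      ] 0.06849334699066903 0.4462558123252256
```

View pics/e.png

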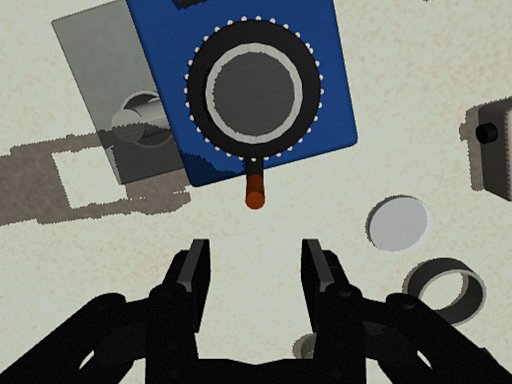

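The wrist view puts the peg at (255,200). It stayed put when released, and by this camera it moved 1.455 − 0.446 = 1.009 rad from the start. That is five clicks, and the 11 N contact was at eight, so the setting is three clicks back. Next is the lever: shut the gripper, go to the ball's −x side and push along the mill's +x.

>>> send_rows(
  plan=[
    [0,0,0,-0.0287,-1],
    [0,0,0,-0.0287,-1],
    [0,0,0,-0.0287,-1],
    [0.0544,-0.0225,0,0,-1],
    [0.0544,-0.0225,0,0,-1],
    [0.0544,-0.0225,0,0,-1],
    [0.0544,-0.0225,0,0,-1],
    [0.0544,-0.0225,0,0,-1],
    [0.0544,-0.0225,0,0,-1],
    [0,0,0,0,-1],
    [0,0,0,0,-1],
  ],
)

```text
time_s: 13.2
position: [0.5078, 0.0729, 0.2996]
eef_rot: [0.805, 0.593, -0.001, -0.001]
ft_force: [0.1, 0.4, -0.3]
finger_gap: -0.0002
```

Run:
```python
from h import *
f=grab('wrist');c=f['color'];cv2.imwrite('pics/g.png',c)
hsv=cv2.cvtColor(c,cv2.COLOR_BGR2HSV);m=cv2.inRange(hsv,(0,170,70),(5,255,255))
n,l,st,ce=cv2.connectedComponentsWithStats(m)
for i in range(1,n):
    if st[i,4]>100: print(st[i],ce[i],atz(f,*ce[i],.248))
s=manip.read_state();print(s['position'],s['finger_gap'],s['joint_pos'])
goto([.5101,.071,.24],np.radians(72.7))
```

```text
[ 334  194   41   41 1271] [354.33359559 214.17859953] [0.56723851 0.0543759  0.248     ]
[0.50809813 0.07191911 0.29977735] -0.00011045673397668741 [-9.49131457e-02 -4.06980233e-02  1.67045192e+00 -4.97749237e-04
  1.51410862e+00  2.07417587e-01]
shift [-0.0004  0.0046  0.1195] mm [-0.2  2.3 59.8] turn -0.0001 yaw 72.67943099241654
```

View pics/g.png

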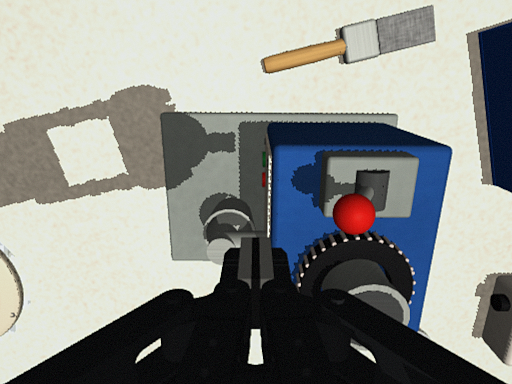

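The wrist view shows the ball at (354,214), in line with the push direction to within 1 mm. I'll descend and push.

>>> send_rows(
  plan=[
    [0,0,0.029,0,-1],
    [0,0,0.029,0,-1],
    [0,0,0.029,0,-1],
    [0,0,0.029,0,-1],
    [0,0.02,0,0,-1],
    [0,0.02,0,0,-1],
    [0,0.02,0,0,-1],
    [0,0.01,0,0,-1],
    [0,0.01,0,0,-1],
    [0,0.01,0,0,-1],
    [0,0.01,0,0,-1],
  ],
)

```text
time_s: 14.17
position: [0.5578, 0.0561, 0.2499]
eef_rot: [0.806, 0.592, 0.001, 0.002]
ft_force: [-14.3, -1.1, 31.3]
finger_gap: 0.0002
```

>>> send_rows(
  plan=[
    [0,0.01,0,0,-1],
    [0,0.01,0,0,-1],
    [0,0.01,0,0,-1],
    [0,0.01,0,0,-1],
    [0,0.01,0,0,-1],
    [0,0.01,0,0,-1],
    [0,0,0,0,-1],
  ],
)

```text
time_s: 14.75
position: [0.5867, 0.0473, 0.2448]
eef_rot: [0.806, 0.592, 0.001, 0.001]
ft_force: [-0.4, 0.5, -0.1]
finger_gap: 0.0001
```

The push read 31 N in z, so the tip may have ridden on the ball. I'll look before going on.

Run:
```python
from h import *
f=grab('wrist');c=f['color'];g=grab('top')['color'][155:270,205:305];g2=grab('side')['color'][130:230,190:320]
cv2.imwrite('pics/i.png',np.hstack([cv2.resize(c,(400,300)),cv2.resize(g2,(390,300))]))
hsv=cv2.cvtColor(c,cv2.COLOR_BGR2HSV);m=cv2.inRange(hsv,(0,170,70),(5,255,255))
n,l,st,ce=cv2.connectedComponentsWithStats(m)
for i in range(1,n):
    if st[i,4]>100: print(st[i],ce[i],atz(f,*ce[i],.248),pt(f,*ce[i]))
s=manip.read_state();print(s['position'],s['ft_force'])
```

```text
[ 285  233   52   55 2125] [311.23388235 260.05035294] [0.61221834 0.03845104 0.248     ] [0.61211772 0.04584473 0.26011534]
[0.5848107  0.04787818 0.24265406] [-1.05325636  0.36114405 -0.63881651]
```

View pics/i.png

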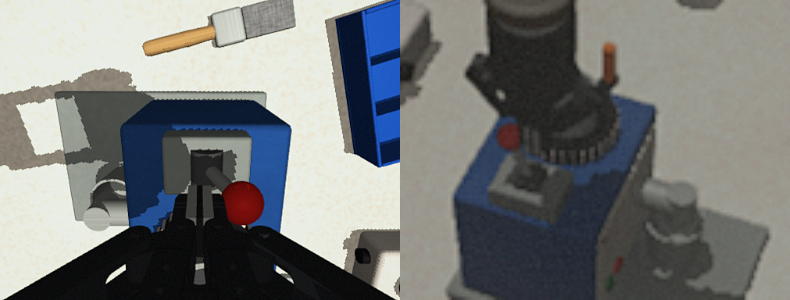

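The lever has moved over: the ball is at (243,203) in the wrist half, on the +x side, and is at about mill x +21 of +29 mm. I'll push the rest gently to the stop.

>>> send_rows(
  plan=[
    [0,0.004,0,0,-1],
    [0,0.004,0,0,-1],
    [0,0.004,0,0,-1],
    [0,0,0,0,-1],
    [0,0,0,0,-1],
  ],
)

```text
time_s: 15.32
position: [0.5909, 0.046, 0.2432]
eef_rot: [0.806, 0.592, -0.0, 0.0]
ft_force: [0.2, -0.5, 0.4]
finger_gap: 0.0001
```

>>> send_rows(
  plan=[
    [0,0.004,0,0,-1],
    [0,0,0,0,-1],
    [0,0,0,0,-1],
  ],
)

```text
time_s: 15.57
position: [0.5928, 0.0455, 0.2433]
eef_rot: [0.806, 0.592, 0.0, 0.0]
ft_force: [-0.1, -0.4, -0.1]
finger_gap: 0.0004
```

>>> send_rows(
  plan=[
    [0,0.003,0,0,-1],
    [0,0,0,0,-1],
    [0,0.003,0,0,-1],
    [0,0,0,0,-1],
    [0,0,0,0,-1],
  ],
)

```text
time_s: 15.98
position: [0.5957, 0.0446, 0.2433]
eef_rot: [0.806, 0.592, 0.0, 0.0]
ft_force: [0.4, -0.5, -0.0]
finger_gap: 0.0002
```

>>> send_rows(
  plan=[
    [0,0.003,0,0,-1],
    [0,0,0,0,-1],
    [0,0.003,0,0,-1],
    [0,0,0,0,-1],
    [0,0,0,0,-1],
  ],
)

```text
time_s: 16.4
position: [0.5976, 0.044, 0.2431]
eef_rot: [0.806, 0.592, -0.001, -0.001]
ft_force: [-5.1, 1.8, 1.6]
finger_gap: -0.0001
```

Run:
```python
from h import *
f=grab('wrist');c=f['color']
cv2.imwrite('pics/j.png',cv2.resize(c[150:384,180:400],None,fx=2.5,fy=2.5))
hsv=cv2.cvtColor(c,cv2.COLOR_BGR2HSV);m=cv2.inRange(hsv,(0,170,70),(5,255,255))
n,l,st,ce=cv2.connectedComponentsWithStats(m)
for i in range(1,n):
    if st[i,4]>100: print(st[i],ce[i],atz(f,*ce[i],.248),pt(f,*ce[i]))
s=manip.read_state();print(s['position'],s['ft_force'])
```

```text
[ 280  231   52   54 1956] [307.15286299 257.16717791] [0.62174048 0.03830179 0.248     ] [0.62180116 0.04355013 0.25683061]
[0.59768219 0.04400183 0.24315392] [-4.87841151  1.05487379  0.5631871 ]
```

View pics/j.png

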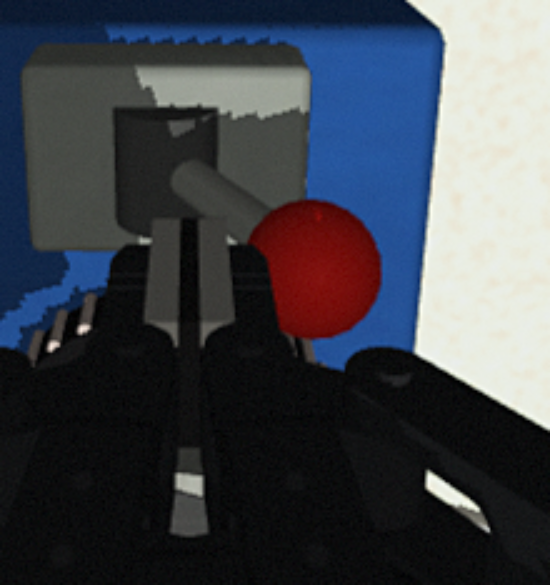

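>>> send_rows(
  plan=[
    [0,0.003,0,0,-1],
    [0,0,0,0,-1],
    [0,0,0,0,-1],
  ],
)

```text
time_s: 16.7
position: [0.598, 0.0439, 0.2431]
eef_rot: [0.806, 0.592, -0.002, -0.002]
ft_force: [-8.5, 2.6, 4.1]
finger_gap: 0.0001
```

The lever is at its stop: the force rose from 5 to 9 N while the tool moved only 0.4 mm. I'll back away and then rise for a last check.

>>> send_rows(
  plan=[
    [0,-0.01,0,0,-1],
    [0,-0.02,0,0,-1],
    [0,0,-0.05,0,-1],
    [0,0,-0.05,0,-1],
    [0,0,-0.05,0,-1],
    [0,-0.07,0,0,-1],
    [0,-0.07,0,0,-1],
    [0,-0.07,0,0,-1],
    [0,-0.07,0,0,-1],
    [0,-0.07,0,0,-1],
    [0,-0.07,0,0,-1],
    [0,0,0,0,-1],
  ],
)

```text
time_s: 17.7
position: [0.3815, 0.112, 0.3186]
eef_rot: [0.805, 0.593, 0.001, 0.0]
ft_force: [1.0, -0.3, -0.5]
finger_gap: 0.0002
```

Run:
```python
from h import *
f=grab('top');c=f['color']
cv2.imwrite('pics/k.png',np.hstack([cv2.resize(c[155:270,195:305],None,fx=4,fy=4,interpolation=2)[:400],cv2.resize(grab('side')['color'][100:240,190:330],(320,400))[:400]]))
hsv=cv2.cvtColor(c,cv2.COLOR_BGR2HSV)[155:270,205:305]
for lo,hi,z in [((8,150,90),(20,255,255),.23),((0,170,80),(5,255,255),.25)]:
    m=cv2.inRange(hsv,lo,hi);k,l,s,ce=cv2.connectedComponentsWithStats(m)
    if k<2: continue
    i=1+np.argmax(s[1:,4]);p=atz(f,*(ce[i]+[205,155]),z);d=p[:2]-[.5628,-.0459];print(s[i],p,wr(np.arctan2(d[1],d[0])-YM+np.radians(130)))
s=manip.read_state();print(s['position'],s['ft_force'],s['time_s'])
```

```text
[83 51  5  4 16] [ 0.52496773 -0.10359893  0.23      ] 0.41971296350090537
[30 14  8  8 54] [0.61863851 0.03845962 0.25      ] -2.7262215673456858
[0.38520069 0.11066834 0.31899595] [-1.07707966  0.32111429 -0.59106207] 17.8
```

View pics/k.png

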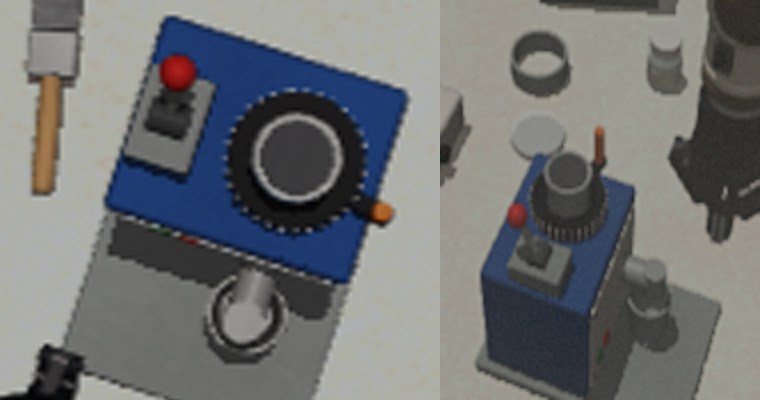

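The top view shows the ring still at five clicks from the start (0.42 against 1.43 rad). The ball is at mill x +28 mm against the expected +29 mm, the cup and brush are in place, and the robot is clear.

```bash
python3 -c "
from plant import manip;print(manip.finish_job())"
```

```text
the job is handed in; nothing more can be done
None
```

The mill is set three clicks back from burr contact, the lock lever is fully over, and the job is handed in at about 18 s.

- **Ring:** I turned it clockwise by the peg until the burrs resisted with a steady 11 N, eight clicks from where it started. I then opened it three clicks and released it. Afterwards the wrist and top cameras each measured 1.009 rad from the start, which is five clicks net. The peg did not move on release, and the setting was unchanged after the lock push.
- **Lock lever:** I pushed it to its +x stop. The force rose from 5 to 9 N over 0.4 mm, and the ball ended at mill x +28 mm against the expected +29 mm.
- **Bystanders:** The cup and brush were in place in the last pictures. I saw no sign of the other objects having moved, but I did not measure them.

**One reading was off:** at the start of the lever push, the fingertip rode on the ball and pressed with about 31 N vertically. That is under the 40 N limit at the end of that move; I had no readings during it. The lever then moved over normally.

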